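# Slide the tuna can onto its pad and snap its cover on

## Task

Slide the tuna can along the shelf, without lifting it, until it stands wholly on the round black non-slip pad. Then take the white plastic cover by its grip bar, set it on the can and press it straight down until it snaps fully home, level all round, and keep pressing after the click: finish with the gripper still on the cover, pressing it down firmly, with the can still wholly on the pad. Leave the bottle, the egg carton, the bottle cap and the rack with the crushed cans where they stand.

Things in the scene. Friction and masses are not known exactly. Their poses are not given: they have to be found in the camera images.
- tuna_can: The sealed steel tuna can, loose, upright on the shelf: body 66 mm in diameter, 38 mm high, a rolled rim 70 mm in diameter 33 to 38 mm above its base (the top 3 mm taper inwards to 65 mm), ring pull sunk below the rim. 0.14 to 0.22 kg. Origin: centre of its base; z up. Round, so its yaw does not matter.
- can_top (a point): Centre of the can's top, 38 mm above its base, where the cover goes. The cover's sprung catches meet the rim with the cover's origin about 4 mm below this point, resist for 2 to 3 mm with about 6 to 12 N (more if over 2 mm off centre), then give suddenly, and it is home with its origin 9 mm below this point (29 mm above the can's base), lid on the can's top. Any yaw will do.
- cover: The white plastic snap-fit can cover, loose, right way up on its skirt: a round lid 78 mm in outer diameter (82 mm over six small lugs on the skirt) with an upright grip bar across its top. Skirt 9 mm deep, 73 mm inner diameter; lid's upper face 12 mm above the origin. 64 g. Origin: centre of its underside (level of the skirt's lower edge); z up; x along the grip bar.
- cover_bar (a point): Centre of the cover's grip bar, 21.5 mm above the cover's origin. The bar stands on the lid, 44 mm long (cover x), 12 mm thick (cover y) and 19 mm high, from 12 to 31 mm above the cover's origin.
- pad: The round black non-slip disc, 100 mm in diameter with a thin metal rim of 104 mm, let flush into the shelf (no step): the can's place. Origin: its centre, on the shelf's surface.
- shelf: The wooden shelf everything stands on, its surface at z = 0 (fixed; its origin is its centre).
- soju_bottle: Green glass bottle with a blank paper label, standing, 65 mm in diameter, 215 mm tall. Origin: centre of its base. Bystander.
- egg_carton: Clear plastic egg carton, empty and shut, 106 x 248 x 67 mm (x, y, z). Origin: centre of its underside. Bystander.
- bottle_cap: Red plastic screw cap lying open side down, 30 mm in diameter, 15.5 mm high. Origin: centre of its underside. Bystander.
- rack: Clear acrylic rack, fixed, base 110 x 154 mm, four upright plates to 91 mm high making three slots 38 mm wide. Origin: centre of its underside; slots lie along its x. Bystander.
- crushed0: Crushed aluminium drinks can, 76 x 26 x 120 mm, standing upright in the right-hand (-y) slot of the rack, its top about 126 mm above the shelf. Origin: centre of its base, 6 mm above the shelf. Bystander.
- crushed1: Crushed aluminium drinks can, 76 x 26 x 120 mm, standing upright in the middle slot of the rack, its top about 126 mm above the shelf. Origin: centre of its base, 6 mm above the shelf. Bystander.
- crushed2: Crushed aluminium drinks can, 76 x 26 x 120 mm, standing upright in the left-hand (+y) slot of the rack, its top about 126 mm above the shelf. Origin: centre of its base, 6 mm above the shelf. Bystander.
Mind the look-alikes: they are no part of the job. Leave any yellow look-alike of the tuna_can alone. What is shaped like the cover but yellow is not meant.

How it is judged:
By the outcome, as a careful person would: the job done as asked, in the order asked, and still so for the second after the job is handed in, while the arm keeps its last pose, push and grip.
It also fails if it takes over 64 s, if anything falls off the work surface, if the arm or the gripper's body presses on something with over 40 N, if the wrist force passes 120 N, or if a joint passes its speed limit or range.

## Robot

A 6-joint arm with a two-finger parallel gripper is mounted at the origin on the work surface. World frame = base frame: x ahead of the robot, y to its left, z up, the work surface at z = 0. Lengths are in mm, angles in rad, forces in N, time in s.
With the tool pointing down it reaches from about 400 to 925 mm from the base axis. Payload 12.5 kg.
Tool frame: the origin (TCP) lies at the very end of the fingers, on their centre line; the grasp point (between the pads) lies 19 mm behind it; z points along the fingers, y is the direction in which the jaws open and shut (so a half turn about z gives the same grasp; the last joint's range is limited). The gripper opens to 95 mm and grips with 3 to 60 N. Pads are 20 mm wide; open, the fingers measure 119 mm over their backs; the gripper's body (75 mm by 180 mm) begins 59 mm behind the grasp point.
Start: joints at [-1.389, 0.491, 1.559, -0, 1.092, -0.106], TCP at [177.425, -599.306, 214.661] pointing down, gripper open.
Joint ranges: [-3.1, 3.1], [-0.84, 2.19], [0.05, 2.79], [-1.13, 4.28], [0.06, 2.93], [-2.69, 2.69]. Speed limits (rad/s): [2.22, 2.22, 2.79, 3.14, 3.14, 3.14].

## Interface

Orientations are given as [roll, pitch, yaw] about the fixed x, y, z axes, in that order (R = Rz(yaw) Ry(pitch) Rx(roll)).
In Python, from cell import env gives the robot as it stands.
- The arm moves only by the shell command python3 -m pendant 'ROWS'. ROWS is JSON, a list that holds one entry, the list of rows, each a list of 5 numbers: the opening, from 0 (shut) to 1 (fully open), then the shift along the tool's x, y, z in m, then the turn about the tool's z in rad. A call has exactly 8 rows; each row is the pose to reach, as a shift and turn from the pose commanded when the call began, along the tool's axes at that moment; what a row does not reach only later rows make up. A row lasts 1/10 s, in which the tool goes at most 50 mm and 8.59 degrees, less where a joint would pass 70% of its speed; a pose out of reach is approached as far as the arm can. A call with a gripper value outside its range is refused whole. The fingers move at their own pace and stop on an object; the grip force is fixed at half the most. Time passes only in rows, so rows that repeat a pose let the fingers close, or fill a call up. It gives the time, the measured TCP pose, the force and the opening at its end, in the units of the state.
- env.state(): the state, without advancing time (a new reading comes with each control period).
- env.read_camera(name): name is "side" or "top"; returns a dict with "image" (480x640x3 uint8, blue, green, red), "range_z" (480x640 float32, mm along the optical axis (not along the pixel's ray), 0 where there is no reading), "fx", "fy", "cx", "cy" (pixels), "rvec" (rotation vector, rad) and "tvec" (3), from world to camera coordinates, as OpenCV has them. Camera axes: x right, y down, z forward; pixel columns grow to the right and rows downward; lengths in mm; the calibration is good to about 2 mm. A picture is of the moment at which its call begins.
- env.job_done(): hands the job in, once; it reports no verdict.
The state is a dict: "t": time; "joints": joint angles; "qvel": joint speeds; "tau": joint torques, N m; "eef_pos": TCP position; "tcp_rot": TCP orientation; "ft_force": force on the tool from outside, world axes, zero at the start; "moment": the same for the moment, N m; "opening": opening from 0.0 (shut) to 1.0 (fully open).
Only numpy, scipy, OpenCV 4.12 (cv2) and the standard library are available. Lean on these libraries where they do the work, as an engineer would, in place of code of your own. Each camera call takes 0.05 s, during which the arm holds its last target. There are 200 camera calls.

## Working session

There is one attempt and no reset: what is moved stays moved. The work goes in short steps, Python scripts to look and compute and a shell command to move; the robot and the scene stay as the last step left them, time stands still between calls to the robot, and variables do not carry over. Pictures are saved under pics/ and viewed, about 8 in all and at most 12, crops included, and the job is handed in when it is done.

```bash
ls; mkdir -p pics; cat > h.py <<'E'
import numpy as np, cv2
from cell import env
def cam(n):
    c=env.read_camera(n); R=cv2.Rodrigues(np.array(c["rvec"],float))[0]; t=np.array(c["tvec"],float).ravel()
    c["R"]=R; c["t"]=t; c["C"]=-R.T@t; return c
def ray(c,u,v):
    d=c["R"].T@np.array([(u-c["cx"])/c["fx"],(v-c["cy"])/c["fy"],1.]); return d
def onz(c,u,v,z):
    d=ray(c,u,v); return c["C"]+d*(z-c["C"][2])/d[2]
def cloud(c):
    v,u=np.mgrid[:480,:640]; z=c["range_z"]
    p=np.stack([(u-c["cx"])/c["fx"]*z,(v-c["cy"])/c["fy"]*z,z],-1)
    P=(p-c["t"])@c["R"]; P[z==0]=np.nan; return P
def proj(c,p):
    q=c["R"]@np.array(p,float)+c["t"]; return q[0]/q[2]*c["fx"]+c["cx"],q[1]/q[2]*c["fy"]+c["cy"]
E
python3 - <<'E'
from h import *
for n in("top","side"):
    c=cam(n); cv2.imwrite(f"pics/{n}0.png",c["image"]); print(n,c["C"].round(),c["fx"],ray(c,320,240).round(2))
s=env.state(); print(s["t"],s["eef_pos"],s["tcp_rot"],s["ft_force"],s["opening"])
E
```

```text
pics
top [ 388.  113. 1246.] 573.7265397405896 [ 0.2  -0.   -0.98]
side [ 540. -774. 1040.] 594.892445913941 [ 0.05  0.66 -0.75]
0.1 [ 177.40536235 -599.06643885  214.11006102] [-3.14058633e+00 -1.08198851e-04  2.87811919e-01] [ 0.18531371 -0.46231423  0.00442983] 1.0004776003407931
```

View pics/top0.png

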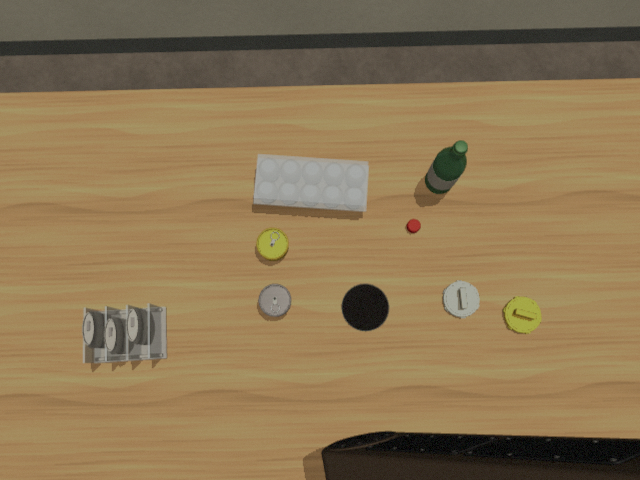

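View pics/side0.png

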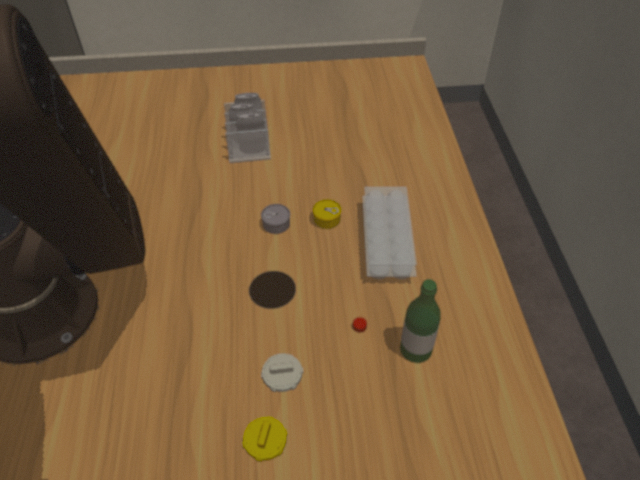

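Top view: the steel can is at (275,300), with its yellow look-alike at (272,244). The white cover is at (461,299), with its yellow look-alike at (522,315). The pad is at (365,307). In the side view the can is at (276,218), the yellow can (327,213), the cover (282,372), the yellow cover (265,438) and the pad (272,289). I choose the grey can and the white cover.

```bash
cat > meas.py <<'E'
from h import *
def blob(m,u,v,r=45):
    w=np.zeros_like(m); cv2.circle(w,(int(u),int(v)),r,255,-1); m=cv2.morphologyEx(m&w,cv2.MORPH_OPEN,np.ones((3,3)))
    cs=cv2.findContours(m,cv2.RETR_EXTERNAL,cv2.CHAIN_APPROX_NONE)[0]; return max(cs,key=cv2.contourArea)
def masks(c):
    h=cv2.cvtColor(c["image"],cv2.COLOR_BGR2HSV); S,V=h[...,1],h[...,2]
    return {"can":((S<70)&(V>50)).astype(np.uint8)*255,"white":((S<60)&(V>120)).astype(np.uint8)*255,"dark":(V<60).astype(np.uint8)*255}
E
python3 - <<'E'
from meas import *
g={"top":{"can":(275,300),"white":(461,299),"dark":(365,307)},"side":{"can":(276,218),"white":(282,372),"dark":(272,289)}}
ims=[]; rays={}
for n in("top","side"):
    c=cam(n); P=cloud(c); M=masks(c); im=c["image"].copy()
    for k in g[n]:
        b=blob(M[k],*g[n][k],r=30); e=cv2.fitEllipse(b); z={"can":36,"white":12,"dark":0}[k]
        m=np.zeros((480,640),np.uint8); cv2.drawContours(m,[b],-1,255,-1); Q=P[m>0]
        q=onz(c,*e[0],z); rays.setdefault(k,[]).append((c["C"],ray(c,*e[0])))
        print(n,k,np.round(e[0],1),np.round(e[1],1),"ctr@z",q.round(1),"zpct",np.nanpercentile(Q[:,2],[5,50,95,99]).round(1))
        cv2.drawContours(im,[b],-1,(255,0,255),1)
    # bar: cloud points >22 high near cover
    q=onz(c,*g[n]["white"],20); hi=(P[...,2]>24)&(P[...,2]<40)&(np.hypot(P[...,0]-q[0],P[...,1]-q[1])<40)
    B=P[hi]; 
    if len(B)>5: print("bar",len(B),np.median(B,0).round(1),np.round(cv2.minAreaRect(B[:,:2].astype(np.float32)),1) if 0 else cv2.minAreaRect(B[:,:2].astype(np.float32)))
    u,v=g[n]["can"] if n=="side" else (365,300)
    for key in ("can","white"):
        u,v=g[n][key]; ims.append(cv2.resize(im[v-40:v+40,u-40:u+40],(400,300*4//3),interpolation=cv2.INTER_NEAREST)[:300*4//3])
cv2.imwrite("pics/crop1.png",cv2.resize(np.vstack([np.hstack(ims[:2]),np.hstack(ims[2:])]),(600,600)))
for k,((C1,d1),(C2,d2)) in rays.items():
    A=np.stack([d1,-d2],1); s=np.linalg.lstsq(A,C2-C1,rcond=None)[0]; p,q=C1+s[0]*d1,C2+s[1]*d2
    print("tri",k,((p+q)/2).round(1),"gap",np.linalg.norm(p-q).round(1))
E
```

```text
top can [274.5 299.8] [31.6 31.9] ctr@z [511.7 209.1  36. ] zpct [30.6 34.8 39.4 41.3]
top white [461.  298.6] [34.7 36.5] ctr@z [ 508.6 -190.1   12. ] zpct [ 7.4 12.3 30.8 33.2]
top dark [364.8 307. ] [44.6 45.5] ctr@z [495.7  16.3   0. ] zpct [-4.  -0.   4.2  5.7]
bar 124 [ 510.  -190.1   30.2] ((509.9275207519531, -190.4239501953125), (42.9196662902832, 12.891185760498047), 3.5711538791656494)
side can [275.6 218. ] [27.5 28.6] ctr@z [513.1 191.6  36. ] zpct [10.2 31.9 36.9 38.3]
side white [281.7 371.5] [34.8 39. ] ctr@z [ 508.9 -196.    12. ] zpct [ 7.5 11.1 29.  30.8]
side dark [272.  289.2] [33.9 43.1] ctr@z [496.3  12.4   0. ] zpct [-5.  -1.5  2.   3.6]
bar 142 [ 508.6 -194.8   28.3] ((508.54913330078125, -193.32838439941406), (14.08959674835205, 42.50518798828125), 88.61911010742188)
tri can [513.1 210.6  16.4] gap 1.2
tri white [ 509.  -191.9    4.8] gap 0.6
tri dark [496.1  16.   -4.7] gap 0.0
```

View pics/crop1.png

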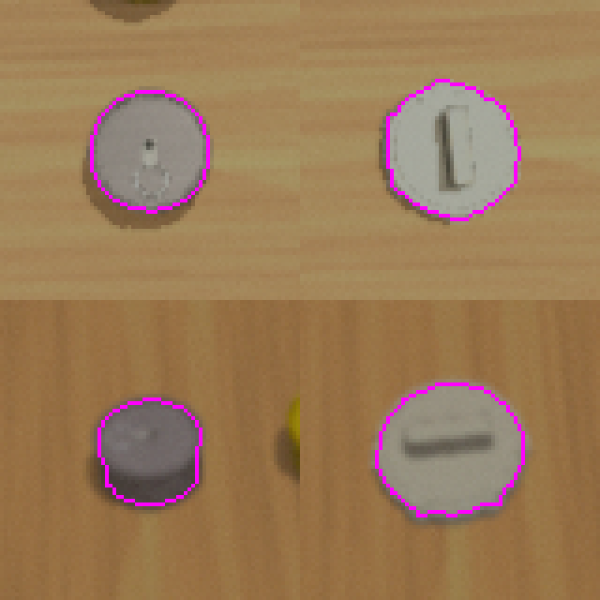

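The crops confirm the choice. The grey ring-pull can is at about (512,209), top about 38 mm. The white cover is at (509,-192), bar top about 30 mm, bar along x. The pad is at (496,15), z about 0. Moving towards the can, with the jaws turned to world y.

```bash
python3 -m pendant '[[[1,0.04,-0.026,0,0.05],[1,0.08,-0.052,0,0.1],[1,0.12,-0.078,0,0.15],[1,0.16,-0.104,0,0.2],[1,0.2,-0.13,0,0.25],[1,0.24,-0.156,0,0.288],[1,0.28,-0.182,0,0.288],[1,0.32,-0.208,0,0.288]]]'
```

```text
t: 1.0
eef_pos: [426.2, -307.4, 214.7]
tcp_rot: [3.141, -0.0, -0.0]
ft_force: [0.2, -1.1, -0.4]
opening: 0.998
```

```bash
python3 -m pendant '[[[1,0.008,-0.048,0,0],[1,0.016,-0.096,0,0],[1,0.024,-0.144,0,0],[1,0.032,-0.192,0,0],[1,0.04,-0.24,0,0],[1,0.048,-0.288,0,0],[1,0.056,-0.336,0,0],[1,0.064,-0.384,0,0]]]'; python3 -m pendant '[[[1,0.007,-0.045,0.02,0],[1,0.014,-0.09,0.04,0],[1,0.02,-0.13,0.06,0],[1,0.021,-0.133,0.09,0],[1,0.021,-0.133,0.12,0],[1,0.021,-0.133,0.13,0],[1,0.021,-0.133,0.13,0],[1,0.021,-0.133,0.13,0]]]'
```

```text
t: 1.8
eef_pos: [489.3, 77.0, 214.7]
tcp_rot: [3.141, -0.0, -0.0]
ft_force: [0.6, 0.3, 0.0]
opening: 0.999
t: 2.6
eef_pos: [510.9, 207.8, 85.6]
tcp_rot: [-3.141, -0.001, -0.001]
ft_force: [-0.1, 0.1, 0.6]
opening: 1.004
```

```bash
python3 - <<'E'
from h import *
c=cam("side"); im=c["image"][130:270,190:376]; cv2.imwrite("pics/s2.png",cv2.resize(im,None,fx=4,fy=4))
E
```

```text
(no output)
```

View pics/s2.png

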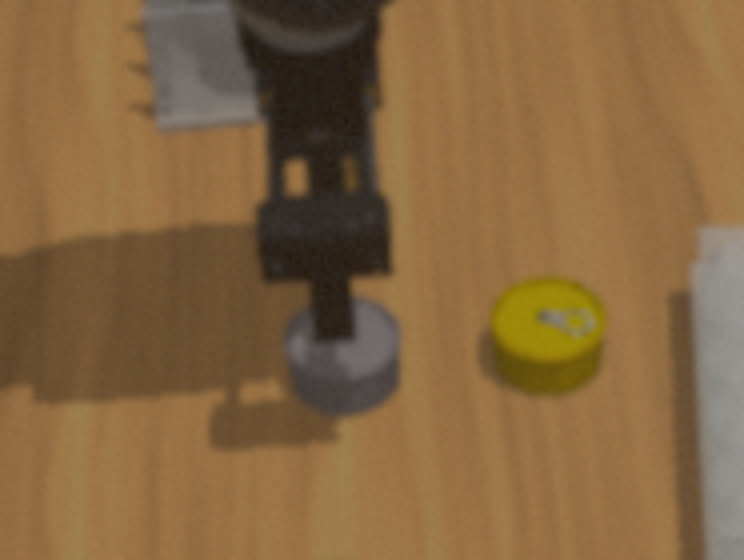

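The crop shows the near finger tip at about (333,335), just in front of the grey can at (343,340), and the yellow can is well clear at (548,335). Descending and closing.

```bash
python3 -m pendant '[[[1,0.001,-0.001,0.02,0],[1,0.001,-0.001,0.04,0],[1,0.001,-0.001,0.06,0],[1,0.001,-0.001,0.07,0],[1,0.001,-0.001,0.076,0],[1,0.001,-0.001,0.078,0],[1,0.001,-0.001,0.078,0],[1,0.001,-0.001,0.078,0]]]'; python3 -m pendant '[[[0.8,0,0,0,0],[0.7,0,0,0,0],[0.6,0,0,0,0],[0.6,0,0,0,0],[0.6,0,0,0,0],[0.6,0,0,0,0],[0.6,0,0,0,0],[0.6,0,0,0,0]]]'
```

```text
t: 3.45
eef_pos: [511.7, 209.0, 7.3]
tcp_rot: [-3.141, -0.001, -0.0]
ft_force: [-0.2, 0.9, -0.1]
opening: 0.998
t: 4.25
eef_pos: [511.4, 209.0, 6.7]
tcp_rot: [3.142, -0.0, -0.0]
ft_force: [-0.2, 0.9, 2.6]
opening: 0.707
```

```bash
python3 -m pendant '[[[0.6,-0.001,0.01,0,0],[0.6,-0.002,0.025,0,0],[0.6,-0.003,0.04,0,0],[0.6,-0.004,0.055,0,0],[0.6,-0.006,0.07,0,0],[0.6,-0.007,0.085,0,0],[0.6,-0.008,0.1,0,0],[0.6,-0.008,0.1,0,0]]]'; python3 -m pendant '[[[0.6,-0.001,0.015,0,0],[0.6,-0.002,0.03,0,0],[0.6,-0.004,0.045,0,0],[0.6,-0.005,0.06,0,0],[0.6,-0.006,0.075,0,0],[0.6,-0.007,0.085,0,0],[0.6,-0.0075,0.094,0,0],[0.6,-0.0075,0.094,0,0]]]'; python3 - <<'E'
from meas import *
for n in("top","side"):
    c=cam(n); im=c["image"]; u,v=[int(x) for x in proj(c,[496,15,10])]; cv2.imwrite(f"pics/p3{n}.png",cv2.resize(im[v-50:v+50,u-50:u+50],(400,400)))
a=[cv2.imread(f"pics/p3{n}.png") for n in("top","side")]; cv2.imwrite("pics/p3.png",np.hstack(a))
E
```

```text
t: 5.05
eef_pos: [503.1, 106.8, 6.6]
tcp_rot: [3.141, 0.001, -0.002]
ft_force: [-0.0, -3.9, 3.3]
opening: 0.709
t: 5.85
eef_pos: [495.6, 13.7, 6.6]
tcp_rot: [3.141, 0.0, -0.001]
ft_force: [-0.0, -3.3, 4.9]
opening: 0.704
```

View pics/p3.png

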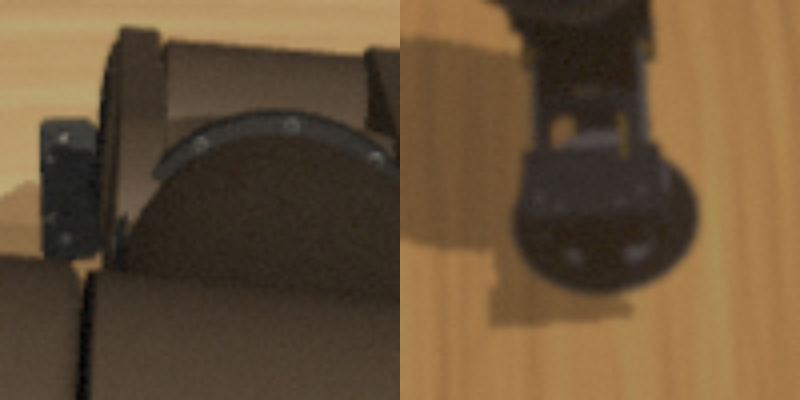

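The top view is blocked by the arm. In the side crop the hand is over the pad. Releasing, lifting straight up and moving towards the cover, then measuring.

```bash
python3 -m pendant '[[[1,0,0,0,0],[1,0,0,0,0],[1,0,0,0,0],[1,0,0,-0.02,0],[1,0,0,-0.06,0],[1,0,0,-0.1,0],[1,0,0,-0.14,0],[1,0,0,-0.14,0]]]'; python3 -m pendant '[[[1,0.004,0.045,0,-0.05],[1,0.007,0.09,0,-0.05],[1,0.01,0.135,0,-0.05],[1,0.013,0.18,0,-0.05],[1,0.014,0.207,0,-0.05],[1,0.014,0.207,0,-0.05],[1,0.014,0.207,0,-0.05],[1,0.014,0.207,0,-0.05]]]'; python3 - <<'E'
from meas import *
a=[]
for n in("top","side"):
    c=cam(n); im=c["image"]; u,v=[int(x) for x in proj(c,[496,15,10])]; a.append(cv2.resize(im[v-50:v+50,u-50:u+50],(400,400),interpolation=cv2.INTER_CUBIC))
    P=cloud(c); r=np.hypot(P[...,0]-496,P[...,1]-15)<60; B=P[r&(P[...,2]>28)&(P[...,2]<48)]
    ct,rad=cv2.minEnclosingCircle(B[:,:2].astype(np.float32)); print(n,"can",ct,rad,np.median(B,0).round(1),len(B))
    b=blob(masks(c)["can"],*proj(c,[496,15,36]),r=30); e=cv2.fitEllipse(b); print(e, onz(c,*e[0],36).round(1))
cv2.imwrite("pics/p4.png",np.hstack(a))
E
```

```text
t: 6.75
eef_pos: [497.6, 15.1, 150.9]
tcp_rot: [3.141, -0.007, 0.0]
ft_force: [0.9, -0.0, 0.1]
opening: 1.001
t: 7.55
eef_pos: [509.5, -190.9, 146.1]
tcp_rot: [-3.141, 0.001, 0.051]
ft_force: [0.3, -1.0, -0.2]
opening: 1.002
top can (497.6343078613281, 14.360272407531738) 35.162357330322266 [497.4  14.7  34.7] 857
((366.5308837890625, 305.1720275878906), (33.07201385498047, 33.43450164794922), 128.52699279785156) [496.5  15.3  36. ]
side can (0.0, 0.0) 0.0 [nan nan nan] 0
((286.20904541015625, 293.893310546875), (10.938587188720703, 16.485910415649414), 9.656917572021484) [527.1 -29.7  36. ]
  return _methods._mean(a, axis=axis, dtype=dtype,
  ret = um.true_divide(
```

View pics/p4.png

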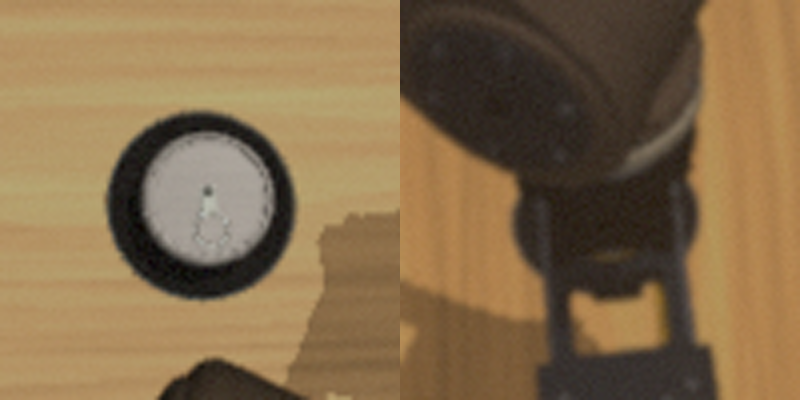

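The crop shows the pad centred at (201,205) and the can at (207,199). That offset matches the parallax of the can's top, so the can is centred on the pad at about (497,14.7). Now descending to the cover.

```bash
python3 -m pendant '[[[1,0,0,0.035,0],[1,0,0,0.07,0],[1,0,0,0.1,0],[1,0,0,0.115,0],[1,0,0,0.125,0],[1,0,0,0.13,0],[1,0,0,0.131,0],[1,0,0,0.131,0]]]'; python3 -m pendant '[[[0.7,0,0,0,0],[0.4,0,0,0,0],[0.1,0,0,0,0],[0,0,0,0,0],[0,0,0,0,0],[0,0,0,0,0],[0,0,0,0,0],[0,0,0,0,0]]]'; python3 -m pendant '[[[0,0,0,0,0],[0,0,0,0,0],[0,0,0,0,0],[0,0,0,0,0],[0,0,0,0,0],[0,0,0,0,0],[0,0,0,0,0],[0,0,0,0,0]]]'
```

```text
t: 8.45
eef_pos: [510.1, -192.0, 16.3]
tcp_rot: [3.141, -0.001, 0.05]
ft_force: [0.0, 0.2, 0.3]
opening: 1.0
t: 9.25
eef_pos: [509.7, -192.1, 15.6]
tcp_rot: [3.142, 0.0, 0.05]
ft_force: [0.2, 0.1, -0.7]
opening: 0.38
t: 10.05
eef_pos: [509.7, -192.1, 15.6]
tcp_rot: [3.141, -0.0, 0.05]
ft_force: [-0.5, 0.2, -0.2]
opening: 0.123
```

```bash
python3 -m pendant '[[[0,0,0,-0.01,0],[0,0,0,-0.03,0],[0,0,0,-0.055,0],[0,0,0,-0.08,0],[0,0,0,-0.09,0],[0,0,0,-0.09,0],[0,0,0,-0.09,0],[0,0,0,-0.09,0]]]'; python3 -m pendant '[[[0,0,-0.03,0,0],[0,-0.001,-0.07,0,0],[0,-0.001,-0.11,0,0],[0,-0.002,-0.15,0,0],[0,-0.002,-0.185,0,0],[0,-0.002,-0.2,0,0],[0,-0.002,-0.2067,0,0],[0,-0.002,-0.2067,0,0]]]'; python3 - <<'E'
from h import *
c=cam("side"); P=cloud(c); h=cv2.cvtColor(c["image"],cv2.COLOR_BGR2HSV); u,v=[int(x) for x in proj(c,[497,14,90])]
im=c["image"][v-60:v+60,u-60:u+60]; cv2.imwrite("pics/p5.png",cv2.resize(im,(500,500),interpolation=cv2.INTER_CUBIC))
m=(h[...,1]<60)&(h[...,2]>110)&(abs(P[...,0]-497)<60)&(abs(P[...,1]-14)<60)&(P[...,2]>70)
Q=P[m]; print(len(Q),np.nanpercentile(Q,[2,50,98],axis=0).round(1)); A=np.c_[Q[:,:2]-[497,14],np.ones(len(Q))]
E
```

```text
t: 10.85
eef_pos: [509.3, -191.8, 104.6]
tcp_rot: [-3.141, 0.002, 0.05]
ft_force: [-0.2, 0.3, 0.4]
opening: 0.124
t: 11.65
eef_pos: [497.5, 14.3, 105.2]
tcp_rot: [3.141, 0.001, 0.051]
ft_force: [0.1, 0.0, -0.7]
opening: 0.125
264 [[465.9 -24.1  93.9]
 [500.  -12.4  99.8]
 [528.9  -1.4 103.5]]
```

View pics/p5.png

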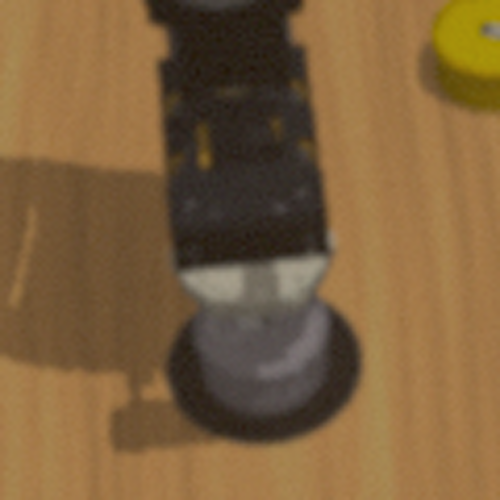

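The cover is held level (crop (255,280)) above the can on the pad (255,360), x-centred at about 497. Lowering.

```bash
python3 -m pendant '[[[0,0,0,0.015,0],[0,0,0,0.03,0],[0,0,0,0.04,0],[0,0,0,0.045,0],[0,0,0,0.048,0],[0,0,0,0.05,0],[0,0,0,0.05,0],[0,0,0,0.05,0]]]'; python3 -m pendant '[[[0,0,0,0.001,0],[0,0,0,0.002,0],[0,0,0,0.003,0],[0,0,0,0.004,0],[0,0,0,0.005,0],[0,0,0,0.006,0],[0,0,0,0.006,0],[0,0,0,0.006,0]]]'
```

```text
t: 12.5
eef_pos: [497.6, 14.3, 55.9]
tcp_rot: [3.141, -0.001, 0.05]
ft_force: [0.2, -0.2, -0.5]
opening: 0.126
t: 13.3
eef_pos: [497.6, 14.3, 49.7]
tcp_rot: [3.141, -0.0, 0.05]
ft_force: [1.2, 1.2, 1.3]
opening: 0.123
```

```bash
python3 -m pendant '[[[0,0,0,0.0005,0],[0,0,0,0.001,0],[0,0,0,0.0015,0],[0,0,0,0.002,0],[0,0,0,0.0025,0],[0,0,0,0.003,0],[0,0,0,0.003,0],[0,0,0,0.003,0]]]'; python3 -m pendant '[[[0,0,0,0.0005,0],[0,0,0,0.001,0],[0,0,0,0.0015,0],[0,0,0,0.002,0],[0,0,0,0.002,0],[0,0,0,0.002,0],[0,0,0,0.002,0],[0,0,0,0.002,0]]]'
```

```text
t: 14.1
eef_pos: [497.1, 14.3, 46.3]
tcp_rot: [-3.142, 0.001, 0.05]
ft_force: [0.5, -0.0, -2.2]
opening: 0.122
t: 14.9
eef_pos: [497.5, 14.3, 44.7]
tcp_rot: [3.141, -0.0, 0.05]
ft_force: [0.9, 0.9, -1.1]
opening: 0.122
```

```bash
python3 -m pendant '[[[0,0,0,0.0005,0],[0,0,0,0.001,0],[0,0,0,0.001,0],[0,0,0,0.001,0],[0,0,0,0.001,0],[0,0,0,0.001,0],[0,0,0,0.001,0],[0,0,0,0.001,0]]]'; python3 -m pendant '[[[0,0,0,0.0005,0],[0,0,0,0.001,0],[0,0,0,0.001,0],[0,0,0,0.001,0],[0,0,0,0.001,0],[0,0,0,0.001,0],[0,0,0,0.001,0],[0,0,0,0.001,0]]]'
```

```text
t: 15.7
eef_pos: [497.6, 14.3, 44.6]
tcp_rot: [3.141, -0.001, 0.05]
ft_force: [-2.2, 0.6, 14.6]
opening: 0.124
t: 16.5
eef_pos: [497.6, 14.3, 44.5]
tcp_rot: [3.141, -0.002, 0.05]
ft_force: [-6.2, 1.1, 30.0]
opening: 0.129
```

There is a hard stop at tip z 44.5, so the cover origin is about 29 mm up (the home height), with 30 N pressing. Checking visually.

```bash
python3 - <<'E'
from h import *
a=[]
for n in("side","top"):
    c=cam(n); P=cloud(c); h=cv2.cvtColor(c["image"],cv2.COLOR_BGR2HSV); u,v=[int(x) for x in proj(c,[497,14,30])]
    a.append(cv2.resize(c["image"][v-40:v+40,u-40:u+40],(400,400),interpolation=cv2.INTER_CUBIC))
    m=(h[...,1]<60)&(h[...,2]>110)&(np.hypot(P[...,0]-497,P[...,1]-14)<37)&(P[...,2]>30)&(P[...,2]<50)
    Q=P[m]
    if len(Q)>20: A=np.c_[Q[:,0]-497,Q[:,1]-14,np.ones(len(Q))]; print(n,len(Q),np.median(Q,0).round(1),np.linalg.lstsq(A,Q[:,2],rcond=None)[0].round(3))
cv2.imwrite("pics/p6.png",np.hstack(a)); s=env.state(); print(s["t"],s["ft_force"],s["eef_pos"])
E
```

```text
side 128 [498.1 -13.7  39.4] [ 1.0000e-03 -2.7000e-02  3.8564e+01]
16.6 [-6.37462934  0.45754703 30.05001787] [497.6122483   14.27301157  44.52470106]
```

View pics/p6.png

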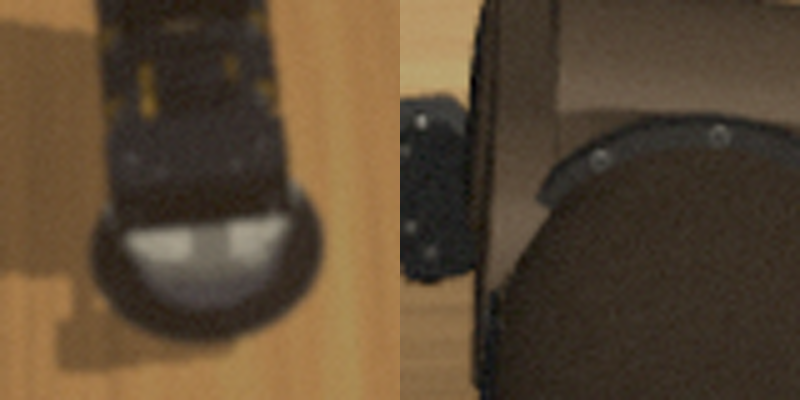

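The side crop shows the cover level on the can at (205,245), with the pad visible all round it. The lid reads about 39 mm in depth (41 mm expected, and this camera read the lid about 1 mm low earlier), so it isn't riding high. Handing in.

```bash
python3 -c "
from cell import env; print(env.job_done()); s=env.state(); print(s['t'],s['ft_force'])"
```

```text
the job is handed in; nothing more can be done
None
the job is handed in; nothing more can be done
```

The tuna can is on the black pad with the white cover pressed home on it. I handed the job in at about 16.6 s with the gripper still on the cover, pressing down with about 30 N.

- **Can:** I gripped it and slid it at constant height. It stopped at about (497, 14.7) mm against a pad centre of about (496, 15.5). That leaves about 15 mm of pad all round the can.
- **Cover:** I took it by the bar, centred it on the can and pressed it down in small steps. It met a hard stop with its origin at about 28.9 mm, where home is 29 mm.
- **Snap:** The resistance peak of the click fell between force readings, so I did not see it directly. I infer the snap from the height reached and the hard stop.
- **Last checks:** The lid's depth read 39.4 mm against 41 mm expected; the side camera had read the lid about 1 mm low earlier. It was level along x to 0.001. The fit along y gave a slope of 0.027, but only a narrow strip of lid was visible there, so that figure is weak. The tool tilt was 0.002 rad or less.
- **Other readings:** A sideways force of about 6 N remained while pressing. The top camera was blocked by the arm at the end, so it could not confirm the final state. I did not move near the bystanders or the yellow look-alikes.

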